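Turn over die-cast covers on a lever fixture and reject those missing a boss

TASK

Turn over all three die-cast covers on the lever-operated turn-over fixture, so that they lie on its dark deck with their hollow undersides up for inspection. Only when all three are turned, put each cover that lacks one of its two round bosses in the fixture's long reject tray, and leave any complete cover lying turned over on the deck. Do not disturb the meter, the screwdriver or the bottle.

Things in the scene. Friction and masses are not known exactly. Their poses are not given: they have to be found in the camera images.
- fixture: Turn-over fixture, fixed. Origin: on the bench below the middle of the hinge line; x away from the robot, y along the hinge line, z up. Three grey hinged leaves, 84 mm wide, centred at y = -135, 0, 135 mm, reach from x = -88 to 0 (hinge line); the flat dark deck from x = 1 to 90 mm, 420 mm long. Leaf tops, hinge line and deck are 30 mm above the bench.
- tray (a point): Centre of the reject tray's inner floor, 4 mm above the bench. The tray is part of the fixture, along the deck's far edge: inside x = 90 to 184 mm, y = -206 to 206 mm of the fixture; far and end walls 30 mm high. Nothing fences it off from the deck: a cover pushed over the deck's far edge falls in.
- cover_a: Die-cast aluminium cover, lid 64 (x) x 70 (y) x 18 mm, about 0.12 kg: closed top, 4 mm skirt walls, hollow underside. All look alike from above until turned over. Origin: centre of the underside, level with the rim; z points to the closed top. Complete: two bosses in the hollow, at +y and -y (round, 16 mm wide, 11 mm tall, dark hole, 17 mm from the centre).
- cover_b: Die-cast aluminium cover, lid 64 (x) x 70 (y) x 18 mm, about 0.12 kg: closed top, 4 mm skirt walls, hollow underside. All look alike from above until turned over. Origin: centre of the underside, level with the rim; z points to the closed top. Faulty: only the -y boss (round, 16 mm wide, 11 mm tall, dark hole, 17 mm from the centre).
- cover_c: Die-cast aluminium cover, lid 64 (x) x 70 (y) x 18 mm, about 0.12 kg: closed top, 4 mm skirt walls, hollow underside. All look alike from above until turned over. Origin: centre of the underside, level with the rim; z points to the closed top. Faulty: only the +y boss (round, 16 mm wide, 11 mm tall, dark hole, 17 mm from the centre).
- leaf_0 (a joint): Angle of the leaf at the fixture's y = -135 mm: 0 flat (a cover lies on it), grows as it swings up and over towards the deck, stop at 2.15. Pushing its lever takes about 1 to 3 N; a light spring brings it back to 0 when let go. The cover topples onto the deck when the leaf is past about 1.9: push it to about 2.05, then let go.
- lever_0 (a point): Middle of the black T-bar (12 mm thick, 42 mm long along y) on leaf_0's lever, 110 mm from the hinge line, 68 mm to +y of the leaf's centre line. Leaf down: the lever leans 50 degrees towards the robot, bar 101 mm above the bench. Push the bar in an arc over the top, away from the robot, to swing the leaf. The 8 mm thick lever arm is at the bar's -y end.
- leaf_1 (a joint): Angle of the leaf at the fixture's y = 0 mm: 0 flat (a cover lies on it), grows as it swings up and over towards the deck, stop at 2.15. Pushing its lever takes about 1 to 3 N; a light spring brings it back to 0 when let go. The cover topples onto the deck when the leaf is past about 1.9: push it to about 2.05, then let go.
- lever_1 (a point): Middle of the black T-bar (12 mm thick, 42 mm long along y) on leaf_1's lever, 110 mm from the hinge line, 68 mm to +y of the leaf's centre line. Leaf down: the lever leans 50 degrees towards the robot, bar 101 mm above the bench. Push the bar in an arc over the top, away from the robot, to swing the leaf. The 8 mm thick lever arm is at the bar's -y end.
- leaf_2 (a joint): Angle of the leaf at the fixture's y = 135 mm: 0 flat (a cover lies on it), grows as it swings up and over towards the deck, stop at 2.15. Pushing its lever takes about 1 to 3 N; a light spring brings it back to 0 when let go. The cover topples onto the deck when the leaf is past about 1.9: push it to about 2.05, then let go.
- lever_2 (a point): Middle of the black T-bar (12 mm thick, 42 mm long along y) on leaf_2's lever, 110 mm from the hinge line, 68 mm to +y of the leaf's centre line. Leaf down: the lever leans 50 degrees towards the robot, bar 101 mm above the bench. Push the bar in an arc over the top, away from the robot, to swing the leaf. The 8 mm thick lever arm is at the bar's -y end.
- meter: Bystander: black hand-held multimeter lying flat, 150 x 75 x 41 mm, origin at the centre of its underside.
- screwdriver: Bystander: screwdriver lying on the bench along its own x, about 0.2 m long, handle to -x; origin under its middle.
- cleaner: Bystander: upright bottle, 52 mm in diameter and 130 mm tall; origin at the centre of its foot.
Mind the look-alikes: they are no part of the job. What is shaped like the cover_c but orange is not meant. What is shaped like the cover_b but yellow is not meant.

How it is judged:
By the outcome, as a careful person would: the job done as asked, in the order asked, and still so for the second after the job is handed in, with the robot touching nothing.
It also fails if it takes over 64 s, if anything falls off the work surface, if the arm or the gripper's body presses on something with over 40 N, if the wrist force passes 120 N, or if a joint passes its speed limit or range.

ROBOT

A 7-joint arm with a two-finger parallel gripper is mounted at the origin on the work surface. World frame = base frame: x ahead of the robot, y to its left, z up, the work surface at z = 0. Lengths are in m, angles in rad, forces in N, time in s.
With the tool pointing down it reaches from about 0.4 to 0.85 m from the base axis. Payload 10.4 kg.
Tool frame: the origin (TCP) lies on the centre line of the jaws, within the pads' length; the fingertips stand 11 mm ahead of it and the grasp point (between the pads) lies 8 mm behind it (manip.finger_overhang is the distance from the TCP to the fingertips, in m); z points along the fingers, y is the line along which they close (so a half turn about z gives the same grasp; the last joint's range is limited). The gripper opens to 85 mm and grips with 20 to 120 N. Pads are 22 mm wide; open, the fingers measure 114 mm over their backs; the gripper's body (76 mm by 85 mm) begins 54 mm behind the grasp point. The pads swing forward as they close: fully open they stand 13 mm farther back than shut.
Start: joints at [-1.147, 0.332, -0.065, 1.46, 0.022, 1.35, -0.088], TCP at [0.27, 0.564, 0.242] pointing down, gripper open.
Joint ranges: [-2.6, 2.6], [-0.5, 2.12], [-1.47, 1.34], [0.16, 2.42], [-1.27, 4.41], [0.06, 2.06], [-2.6, 2.6]. Speed limits (rad/s): [2.22, 2.22, 2.79, 2.79, 3.14, 3.14, 3.14].

INTERFACE

Orientations are given as a unit quaternion [x, y, z, w].
In Python, from workcell import manip, imaging, workorder gives the robot as it stands.
- The arm moves only by the tool jog_arm, never from a script. Its argument "deltas" is a list of rows, each an object with "gripper": the opening, from 0 (shut) to 1 (fully open); "offset": the shift along the tool's x, y, z in m, a list of three; "rotation": the turn, a rotation vector about the tool's x, y, z in degrees, a list of three. In form: [{"gripper": gripper, "offset": [tx, ty, tz], "rotation": [ax, ay, az]}, ...]. A call has 1 to 20 rows; each row shifts and turns the commanded pose from where the row before left it, along the tool's axes as they then stand; what a row does not reach is not made up. A row lasts 1/10 s, in which the tool goes at most 50 mm and 8.59 degrees, less where a joint would pass 70% of its speed; a pose out of reach is approached as far as the arm can. A call with a gripper value outside its range is refused whole. The fingers move at their own pace and stop on an object; "newtons" is the grip in N (left out, the last holds). Time passes only in rows, so rows that do not move let the fingers close. It gives the time, the measured TCP pose, the force, the opening and the grip force at its end, in the units of the state.
- manip.get_obs(): the state, without advancing time (a new reading comes with each control period).
- imaging.camera(name): name is "scene" or "top"; returns the picture (400x640x3 uint8, blue, green, red); there is no depth.
- imaging.camera_model(name): a dict with "camera_matrix" (3x3 intrinsics, pixels), "world_to_cam" (4x4, takes a point from world to camera coordinates). Camera axes: x right, y up, looking along -z (the intrinsics and any distortion apply to the point x, -y, -z); pixel columns grow to the right and rows downward; lengths in m; the calibration is good to about 2 mm. A picture is of the moment at which its call begins. camera_model takes no time and is no camera call.
- workorder.hand_in(): hands the job in; it is judged then, once.
The state is a dict: "clock": time; "joint_pos": joint angles; "joint_velocities": joint speeds; "tau": joint torques, N m; "position": TCP position; "ee_rot": TCP orientation; "ft_force": force on the tool from outside, world axes, zero at the start; "torque": the same for the moment, N m; "grip_width": opening from 0.0 (shut) to 1.0 (fully open); "grasp_force": force on a finger pad.
Only numpy, scipy, OpenCV 4.12 (cv2) and the standard library are available. Lean on these libraries where they do the work, as an engineer would, in place of code of your own. Each camera call takes 0.05 s, during which the arm holds its last target. There are 200 camera calls.

## Working session

There is one attempt and no reset: what is moved stays moved. The work goes in short steps, Python scripts to look and compute and a tool call to move; the robot and the scene stay as the last step left them, time stands still between calls to the robot, and variables do not carry over. Pictures are saved under pics/ and viewed, at most 10 in all, crops included, and the job is handed in when it is done.

Besides the shell and the picture viewer there is one more tool, called after ">>>" as name(argument=value, ...) on one line, values as JSON. jog_arm: Moves the arm, as the interface text tells. Its arguments: {"type":"object","properties":{"deltas":{"type":"array","items":{"type":"object","properties":{"gripper":{"type":"number"},"offset":{"type":"array","items":{"type":"number"}},"rotation":{"type":"array","items":{"type":"number"}}}}},"newtons":{"type":"number"}},"required":["deltas"]}

```bash
mkdir -p pics; ls; python3 - <<'E'
from workcell import manip, imaging
import cv2,numpy as np
for n in("top","scene"):
    cv2.imwrite(f"pics/{n}0.png",imaging.camera(n))
    m=imaging.camera_model(n);print(np.round(m["camera_matrix"],1).tolist(),np.round(m["world_to_cam"],4).tolist(),[k for k in m])
o=manip.get_obs();print(o["clock"],o["position"],o["ee_rot"],o["ft_force"],manip.finger_overhang)
E
```

```text
pics
[[423.7, 0.0, 323.3], [0.0, 423.7, 198.6], [0.0, 0.0, 1.0]] [[0.0278, -0.9993, 0.0247, -0.0427], [0.9875, 0.0313, 0.1542, -0.5161], [-0.1549, 0.0201, 0.9877, -1.2289], [0.0, 0.0, 0.0, 1.0]] ['camera_matrix', 'world_to_cam']
[[367.6, 0.0, 323.3], [0.0, 367.6, 207.7], [0.0, 0.0, 1.0]] [[0.836, 0.5486, -0.014, -0.4176], [-0.3025, 0.482, 0.8223, 0.0951], [0.4578, -0.6832, 0.5689, -1.2958], [0.0, 0.0, 0.0, 1.0]] ['camera_matrix', 'world_to_cam']
0.1 [0.26989547 0.56335428 0.24159337] [ 2.21533129e-01  9.75152635e-01 -6.29599364e-04 -1.23111847e-04] [-0.04807251 -0.28872535 -0.33560674] 0.011
```

View pics/top0.png

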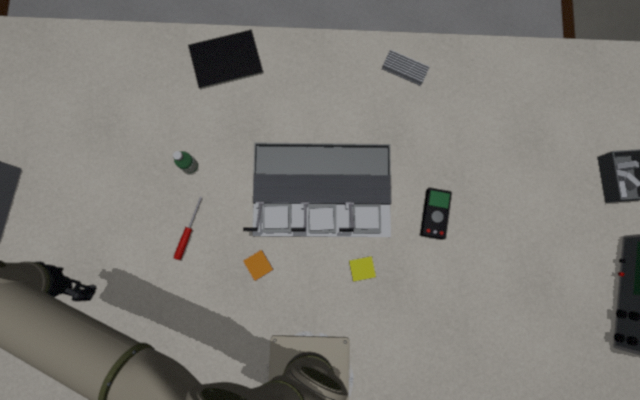

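View pics/scene0.png

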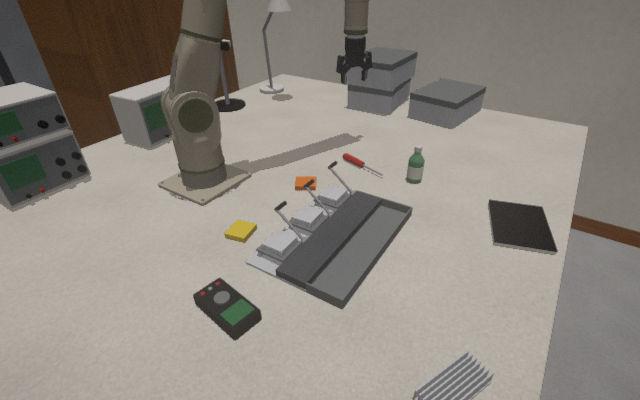

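The top view shows the fixture: tray at rows 145-175, deck at 175-205 and leaves at 205-236. Three grey covers sit on the leaves at about (275,218), (320,219) and (367,219), with black T-bars at about (250,229), (298,229) and (346,229).

Candidates for the covers are the grey ones at (275,218), (320,219) and (367,219), plus the orange look-alike at (258,265) and the yellow one at (362,268). I choose the three grey ones on the leaves. Next is the close crop and measurement.

```bash
cat > h.py <<'E'
from workcell import manip, imaging
import cv2,numpy as np
def ray(n,u,v,z):
    m=imaging.camera_model(n);K=np.array(m["camera_matrix"]);T=np.array(m["world_to_cam"])
    d=np.linalg.inv(K)@[u,v,1];d=T[:3,:3].T@(d*[1,-1,-1]);c=-T[:3,:3].T@T[:3,3]
    return c+d*(z-c[2])/d[2]
def proj(n,p):
    m=imaging.camera_model(n);K=np.array(m["camera_matrix"]);T=np.array(m["world_to_cam"])
    q=T[:3,:3]@np.asarray(p,float)+T[:3,3];q=K@(q*[1,-1,-1]);return q[:2]/q[2]
E
python3 - <<'E'
from h import *
im=cv2.imread("pics/top0.png")
cv2.imwrite("pics/crop0.png",cv2.resize(im[135:285,235:405],None,fx=4.5,fy=3.9 and 4.0,interpolation=cv2.INTER_CUBIC)[:600])
g=im.max(2);sub=np.zeros_like(g);sub[138:207,245:400]=g[138:207,245:400]
mk=((sub<125)&(sub>0)).astype(np.uint8)
c=max(cv2.findContours(mk,0,2)[0],key=cv2.contourArea);r=cv2.minAreaRect(c);b=cv2.boxPoints(r)
print(r)
for p in b: print(p,ray("top",*p,0.03).round(4))
b2=((im.max(2)<60)).astype(np.uint8);b2[:222]=0;b2[240:]=0;b2[:,:240]=0;b2[:,395:]=0
n,l,s,ct=cv2.connectedComponentsWithStats(b2)
for i in range(1,n):
    if s[i,4]>4: print(s[i],ct[i].round(1),ray("top",*ct[i],.101).round(4))
E
```

```text
((321.5, 173.99998474121094), (138.99996948242188, 63.99999237060547), -0.0)
[252.00002 205.99998] [0.4895 0.1857 0.03  ]
[252.00002 141.99998] [0.6877 0.1964 0.03  ]
[391.      141.99998] [ 0.7028 -0.2323  0.03  ]
[391.      205.99998] [ 0.5026 -0.2329  0.03  ]
[244 228  13   3  39] [250. 229.] [0.4147 0.1773 0.101 ]
[292 228  13   3  37] [298.3 229.1] [0.4186 0.0419 0.101 ]
[340 228  13   4  39] [346.5 229.7] [ 0.4209 -0.0939  0.101 ]
```

View pics/crop0.png

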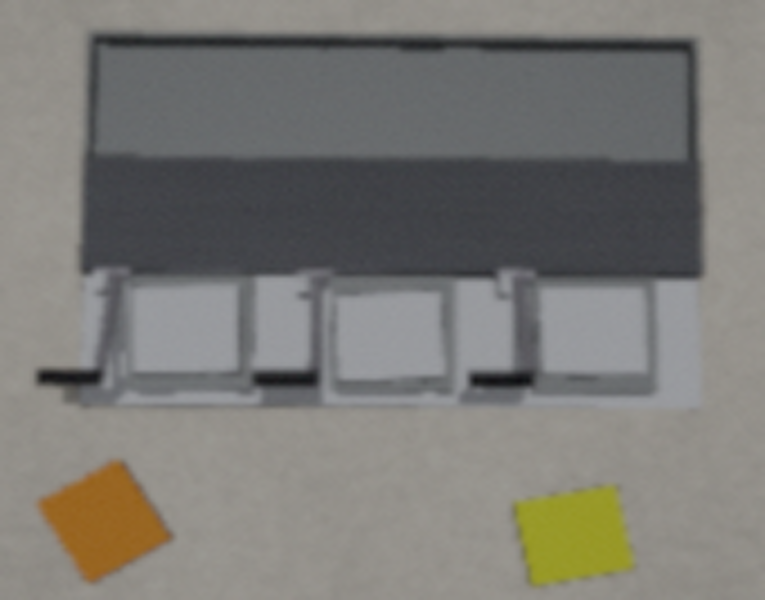

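The crop confirms three plain grey covers on the leaves; the orange and yellow ones lie on the bench and are not meant. Fixture origin is about (0.504, -0.024) with yaw about 0.025. I'll shut the gripper, align it and go to lever 2.

>>> jog_arm(deltas=[{"gripper":0,"offset":[0,0,0],"rotation":[0,0,-6.75]},{"gripper":0,"offset":[0,0,0],"rotation":[0,0,-6.75]},{"gripper":0,"offset":[0,0,0],"rotation":[0,0,-6.75]},{"gripper":0,"offset":[0,0,0],"rotation":[0,0,-6.75]},{"gripper":0,"offset":[-0.011,-0.0385,0.004],"rotation":[0,0,0]},{"gripper":0,"offset":[-0.011,-0.0385,0.004],"rotation":[0,0,0]},{"gripper":0,"offset":[-0.011,-0.0385,0.004],"rotation":[0,0,0]},{"gripper":0,"offset":[-0.011,-0.0385,0.004],"rotation":[0,0,0]},{"gripper":0,"offset":[-0.011,-0.0385,0.004],"rotation":[0,0,0]},{"gripper":0,"offset":[-0.011,-0.0385,0.004],"rotation":[0,0,0]},{"gripper":0,"offset":[-0.011,-0.0385,0.004],"rotation":[0,0,0]},{"gripper":0,"offset":[-0.011,-0.0385,0.004],"rotation":[0,0,0]},{"gripper":0,"offset":[-0.011,-0.0385,0.004],"rotation":[0,0,0]},{"gripper":0,"offset":[-0.011,-0.0385,0.004],"rotation":[0,0,0]},{"gripper":0,"offset":[0,0,0],"rotation":[0,0,0]},{"gripper":0,"offset":[0,0,0],"rotation":[0,0,0]}])

```text
clock: 1.7
position: [0.3894, 0.1811, 0.2022]
ee_rot: [-0.011, 1.0, 0.0, -0.0]
ft_force: [-0.3, 0.2, 0.3]
grip_width: -0.003
grasp_force: 0.0
```

```bash
python3 - <<'E'
import numpy as np
ph=np.radians(np.concatenate([np.linspace(-50,55,19),[59,63,67.5]]))
x=110*np.sin(ph)-17;z=30+110*np.cos(ph)-8
print([(round(-a/1000,4),round(-b/1000,4)) for a,b in zip(np.diff(x),np.diff(z))],x[0],z[0])
E
```

```text
[(np.float64(-0.0076), np.float64(-0.0082)), (np.float64(-0.0084), np.float64(-0.0074)), (np.float64(-0.0091), np.float64(-0.0065)), (np.float64(-0.0097), np.float64(-0.0055)), (np.float64(-0.0102), np.float64(-0.0045)), (np.float64(-0.0107), np.float64(-0.0034)), (np.float64(-0.0109), np.float64(-0.0023)), (np.float64(-0.0111), np.float64(-0.0012)), (np.float64(-0.0112), np.float64(-0.0001)), (np.float64(-0.0111), np.float64(0.0011)), (np.float64(-0.011), np.float64(0.0022)), (np.float64(-0.0107), np.float64(0.0033)), (np.float64(-0.0103), np.float64(0.0044)), (np.float64(-0.0098), np.float64(0.0054)), (np.float64(-0.0092), np.float64(0.0064)), (np.float64(-0.0085), np.float64(0.0073)), (np.float64(-0.0077), np.float64(0.0081)), (np.float64(-0.0069), np.float64(0.0088)), (np.float64(-0.0042), np.float64(0.0064)), (np.float64(-0.0037), np.float64(0.0067)), (np.float64(-0.0036), np.float64(0.0078))] -101.26488874308758 92.70663706551933
```

>>> jog_arm(deltas=[{"gripper":0,"offset":[0,0,0.027],"rotation":[0,0,0]},{"gripper":0,"offset":[0,0,0.027],"rotation":[0,0,0]},{"gripper":0,"offset":[0,0,0.027],"rotation":[0,0,0]},{"gripper":0,"offset":[0,0,0.027],"rotation":[0,0,0]},{"gripper":0,"offset":[0,0,0],"rotation":[0,0,0]}])

```text
clock: 2.2
position: [0.387, 0.1816, 0.0915]
ee_rot: [-0.013, 1.0, -0.001, -0.002]
ft_force: [-0.3, -0.0, 0.8]
grip_width: 0.0
grasp_force: 0.0
```

>>> jog_arm(deltas=[{"gripper":0,"offset":[-0.01,0,0],"rotation":[0,0,0]},{"gripper":0,"offset":[-0.0076,0,-0.0082],"rotation":[0,0,0]},{"gripper":0,"offset":[-0.0084,0,-0.0074],"rotation":[0,0,0]},{"gripper":0,"offset":[-0.0091,0,-0.0065],"rotation":[0,0,0]},{"gripper":0,"offset":[-0.0097,0,-0.0055],"rotation":[0,0,0]},{"gripper":0,"offset":[-0.0102,0,-0.0045],"rotation":[0,0,0]},{"gripper":0,"offset":[-0.0107,0,-0.0034],"rotation":[0,0,0]},{"gripper":0,"offset":[-0.0109,0,-0.0023],"rotation":[0,0,0]},{"gripper":0,"offset":[-0.0111,0,-0.0012],"rotation":[0,0,0]},{"gripper":0,"offset":[-0.0112,0,0],"rotation":[0,0,0]},{"gripper":0,"offset":[-0.0111,0,0.0011],"rotation":[0,0,0]},{"gripper":0,"offset":[-0.011,0,0.0022],"rotation":[0,0,0]},{"gripper":0,"offset":[-0.0107,0,0.0033],"rotation":[0,0,0]},{"gripper":0,"offset":[-0.0103,0,0.0044],"rotation":[0,0,0]},{"gripper":0,"offset":[-0.0098,0,0.0054],"rotation":[0,0,0]},{"gripper":0,"offset":[-0.0092,0,0.0064],"rotation":[0,0,0]},{"gripper":0,"offset":[-0.0085,0,0.0073],"rotation":[0,0,0]},{"gripper":0,"offset":[0,0,0],"rotation":[0,0,0]}])

```text
clock: 4.0
position: [0.5592, 0.1852, 0.1017]
ee_rot: [-0.012, 1.0, -0.0, -0.001]
ft_force: [-1.1, -0.6, 0.3]
grip_width: 0.002
grasp_force: 0.3
```

```bash
python3 - <<'E'
from h import *
a=imaging.camera("scene")[120:300,220:430];b=imaging.camera("top")[130:260,235:405]
a=cv2.resize(a,(700,600)) if 0 else cv2.resize(a,None,fx=1.9,fy=1.9,interpolation=2);b=cv2.resize(b,None,fx=2.3,fy=2.3,interpolation=2)
h=max(a.shape[0],b.shape[0]);p=lambda i:cv2.copyMakeBorder(i,0,h-i.shape[0],0,0,0)
o=np.hstack([p(a),p(b)]);print(o.shape);cv2.imwrite("pics/l2.png",o)
E
```

```text
(342, 790, 3)
```

View pics/l2.png

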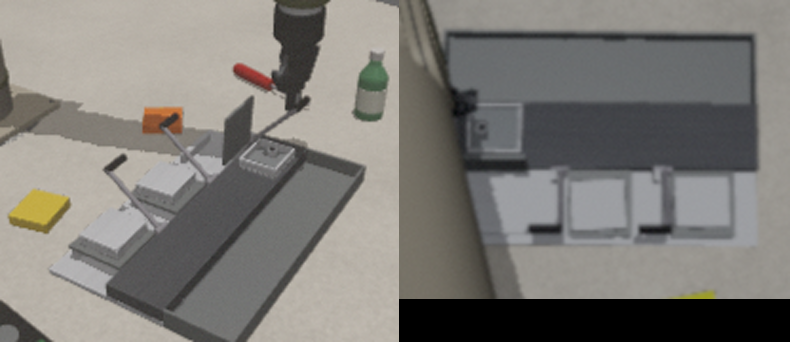

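The scene and top views show leaf 2 up with its cover already toppled, hollow side up on the deck, at about (495,128) in the right-hand crop. I'll lead the leaf back down.

>>> jog_arm(deltas=[{"gripper":0,"offset":[0.0177,0,-0.0137],"rotation":[0,0,0]},{"gripper":0,"offset":[0.0201,0,-0.0098],"rotation":[0,0,0]},{"gripper":0,"offset":[0.0217,0,-0.0055],"rotation":[0,0,0]},{"gripper":0,"offset":[0.0223,0,-0.0011],"rotation":[0,0,0]},{"gripper":0,"offset":[0.022,0,0.0035],"rotation":[0,0,0]},{"gripper":0,"offset":[0.0209,0,0.0079],"rotation":[0,0,0]},{"gripper":0,"offset":[0.0188,0,0.012],"rotation":[0,0,0]},{"gripper":0,"offset":[0.016,0,0.0156],"rotation":[0,0,0]},{"gripper":0,"offset":[0.0125,0,0],"rotation":[0,0,0]},{"gripper":0,"offset":[0,-0.027,-0.01],"rotation":[0,0,0]},{"gripper":0,"offset":[0,-0.027,-0.01],"rotation":[0,0,0]},{"gripper":0,"offset":[0,-0.027,0],"rotation":[0,0,0]},{"gripper":0,"offset":[0,-0.027,0.01],"rotation":[0,0,0]},{"gripper":0,"offset":[0,-0.027,0.01],"rotation":[0,0,0]},{"gripper":0,"offset":[0,0,0],"rotation":[0,0,0]},{"gripper":0,"offset":[0,0,0],"rotation":[0,0,0]}])

```text
clock: 5.7
position: [0.3905, 0.0465, 0.0951]
ee_rot: [-0.012, 1.0, 0.0, 0.0]
ft_force: [0.0, 0.6, -0.4]
grip_width: -0.001
grasp_force: 0.0
```

>>> jog_arm(deltas=[{"gripper":0,"offset":[-0.01,0,0.002],"rotation":[0,0,0]},{"gripper":0,"offset":[-0.0076,0,-0.0082],"rotation":[0,0,0]},{"gripper":0,"offset":[-0.0084,0,-0.0074],"rotation":[0,0,0]},{"gripper":0,"offset":[-0.0091,0,-0.0065],"rotation":[0,0,0]},{"gripper":0,"offset":[-0.0097,0,-0.0055],"rotation":[0,0,0]},{"gripper":0,"offset":[-0.0102,0,-0.0045],"rotation":[0,0,0]},{"gripper":0,"offset":[-0.0107,0,-0.0034],"rotation":[0,0,0]},{"gripper":0,"offset":[-0.0109,0,-0.0023],"rotation":[0,0,0]},{"gripper":0,"offset":[-0.0111,0,-0.0012],"rotation":[0,0,0]},{"gripper":0,"offset":[-0.0112,0,0],"rotation":[0,0,0]},{"gripper":0,"offset":[-0.0111,0,0.0011],"rotation":[0,0,0]},{"gripper":0,"offset":[-0.011,0,0.0022],"rotation":[0,0,0]},{"gripper":0,"offset":[-0.0107,0,0.0033],"rotation":[0,0,0]},{"gripper":0,"offset":[-0.0103,0,0.0044],"rotation":[0,0,0]},{"gripper":0,"offset":[-0.0098,0,0.0054],"rotation":[0,0,0]},{"gripper":0,"offset":[-0.0092,0,0.0064],"rotation":[0,0,0]},{"gripper":0,"offset":[-0.0085,0,0.0073],"rotation":[0,0,0]},{"gripper":0,"offset":[0,0,0],"rotation":[0,0,0]}])

```text
clock: 7.5
position: [0.5599, 0.0505, 0.0998]
ee_rot: [-0.012, 1.0, -0.0, -0.001]
ft_force: [-1.0, 0.0, 0.1]
grip_width: 0.005
grasp_force: 0.4
```

```bash
cat >> h.py <<'E'
def shot(f):
    a=imaging.camera("scene")[120:300,220:430];b=imaging.camera("top")[130:260,235:405]
    a=cv2.resize(a,None,fx=1.9,fy=1.9,interpolation=2);b=cv2.resize(b,None,fx=2.3,fy=2.3,interpolation=2)
    h=max(a.shape[0],b.shape[0]);p=lambda i:cv2.copyMakeBorder(i,0,h-i.shape[0],0,0,0)
    cv2.imwrite(f,np.hstack([p(a),p(b)]))
E
python3 -c 'from h import *;shot("pics/l1.png")'
```

```text
(no output)
```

View pics/l1.png

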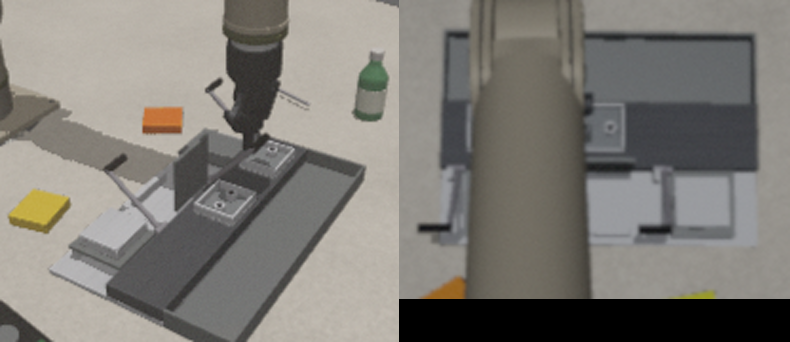

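Leaf 1 is up and its cover lies hollow-up at about (605,128) in the right-hand crop. Leaf 2 is back flat. Now lead leaf 1 down and move to lever 0.

>>> jog_arm(deltas=[{"gripper":0,"offset":[0.0177,0,-0.0137],"rotation":[0,0,0]},{"gripper":0,"offset":[0.0201,0,-0.0098],"rotation":[0,0,0]},{"gripper":0,"offset":[0.0217,0,-0.0055],"rotation":[0,0,0]},{"gripper":0,"offset":[0.0223,0,-0.0011],"rotation":[0,0,0]},{"gripper":0,"offset":[0.022,0,0.0035],"rotation":[0,0,0]},{"gripper":0,"offset":[0.0209,0,0.0079],"rotation":[0,0,0]},{"gripper":0,"offset":[0.0188,0,0.012],"rotation":[0,0,0]},{"gripper":0,"offset":[0.016,0,0.0156],"rotation":[0,0,0]},{"gripper":0,"offset":[0.0125,0,0],"rotation":[0,0,0]},{"gripper":0,"offset":[0,-0.027,-0.01],"rotation":[0,0,0]},{"gripper":0,"offset":[0,-0.027,-0.01],"rotation":[0,0,0]},{"gripper":0,"offset":[0,-0.027,0],"rotation":[0,0,0]},{"gripper":0,"offset":[0,-0.027,0.01],"rotation":[0,0,0]},{"gripper":0,"offset":[0,-0.027,0.01],"rotation":[0,0,0]},{"gripper":0,"offset":[0,0,0],"rotation":[0,0,0]},{"gripper":0,"offset":[0,0,0],"rotation":[0,0,0]}])

```text
clock: 9.2
position: [0.3909, -0.0886, 0.0925]
ee_rot: [-0.012, 1.0, 0.0, 0.0]
ft_force: [0.3, 0.2, 0.1]
grip_width: 0.001
grasp_force: 0.0
```

>>> jog_arm(deltas=[{"gripper":0,"offset":[-0.013,0,0],"rotation":[0,0,0]},{"gripper":0,"offset":[-0.0076,0,-0.0082],"rotation":[0,0,0]},{"gripper":0,"offset":[-0.0084,0,-0.0074],"rotation":[0,0,0]},{"gripper":0,"offset":[-0.0091,0,-0.0065],"rotation":[0,0,0]},{"gripper":0,"offset":[-0.0097,0,-0.0055],"rotation":[0,0,0]},{"gripper":0,"offset":[-0.0102,0,-0.0045],"rotation":[0,0,0]},{"gripper":0,"offset":[-0.0107,0,-0.0034],"rotation":[0,0,0]},{"gripper":0,"offset":[-0.0109,0,-0.0023],"rotation":[0,0,0]},{"gripper":0,"offset":[-0.0111,0,-0.0012],"rotation":[0,0,0]},{"gripper":0,"offset":[-0.0112,0,0],"rotation":[0,0,0]},{"gripper":0,"offset":[-0.0111,0,0.0011],"rotation":[0,0,0]},{"gripper":0,"offset":[-0.011,0,0.0022],"rotation":[0,0,0]},{"gripper":0,"offset":[-0.0107,0,0.0033],"rotation":[0,0,0]},{"gripper":0,"offset":[-0.0103,0,0.0044],"rotation":[0,0,0]},{"gripper":0,"offset":[-0.0098,0,0.0054],"rotation":[0,0,0]},{"gripper":0,"offset":[-0.0092,0,0.0064],"rotation":[0,0,0]},{"gripper":0,"offset":[-0.0085,0,0.0073],"rotation":[0,0,0]},{"gripper":0,"offset":[0,0,0],"rotation":[0,0,0]}])

```text
clock: 11.0
position: [0.5637, -0.0841, 0.0998]
ee_rot: [-0.012, 1.0, -0.0, -0.001]
ft_force: [-0.5, 1.3, 0.0]
grip_width: -0.001
grasp_force: 0.4
```

```bash
python3 -c 'from h import *;shot("pics/l0.png")'
```

```text
(no output)
```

View pics/l0.png

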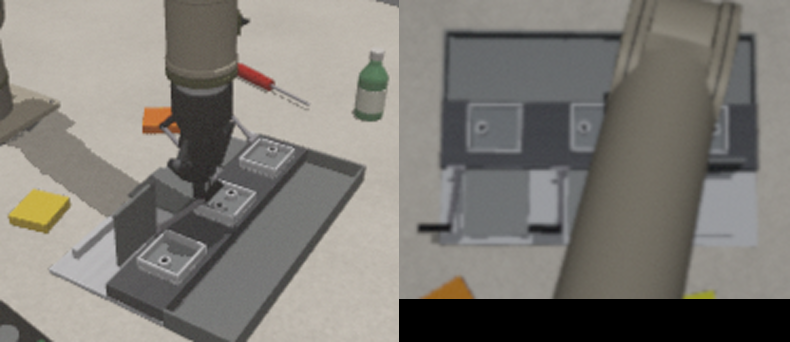

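All three covers lie hollow-up. Cover 0 (y=-135) shows one boss, cover 1 shows two and cover 2 shows one, so 0 and 2 are rejects. I'll retreat and measure.

>>> jog_arm(deltas=[{"gripper":0,"offset":[0.0177,0,-0.0137],"rotation":[0,0,0]},{"gripper":0,"offset":[0.0201,0,-0.0098],"rotation":[0,0,0]},{"gripper":0,"offset":[0.0217,0,-0.0055],"rotation":[0,0,0]},{"gripper":0,"offset":[0.0223,0,-0.0011],"rotation":[0,0,0]},{"gripper":0,"offset":[0.022,0,0.0035],"rotation":[0,0,0]},{"gripper":0,"offset":[0.0209,0,0.0079],"rotation":[0,0,0]},{"gripper":0,"offset":[0.0188,0,0.012],"rotation":[0,0,0]},{"gripper":0,"offset":[0.016,0,0.0156],"rotation":[0,0,0]},{"gripper":0,"offset":[0.0125,0,0],"rotation":[0,0,0]},{"gripper":0,"offset":[0,0,-0.03],"rotation":[0,0,0]},{"gripper":0,"offset":[0,0,-0.03],"rotation":[0,0,0]},{"gripper":0,"offset":[0,0,-0.03],"rotation":[0,0,0]},{"gripper":0,"offset":[0,0,0],"rotation":[0,0,0]}])

```text
clock: 12.4
position: [0.3934, -0.0888, 0.1861]
ee_rot: [-0.012, 1.0, 0.001, 0.004]
ft_force: [0.3, -0.2, -0.5]
grip_width: -0.0
grasp_force: 0.0
```

```bash
python3 - <<'E'
from h import *
im=imaging.camera("top");s=imaging.camera("scene")
cv2.imwrite("pics/d.png",np.hstack([cv2.resize(im[130:260,235:405],None,fx=2.3,fy=2.3,interpolation=2),cv2.resize(s[120:300,220:430],None,fx=1.9,fy=1.661,interpolation=2)]))
E
```

```text
(no output)
```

View pics/d.png

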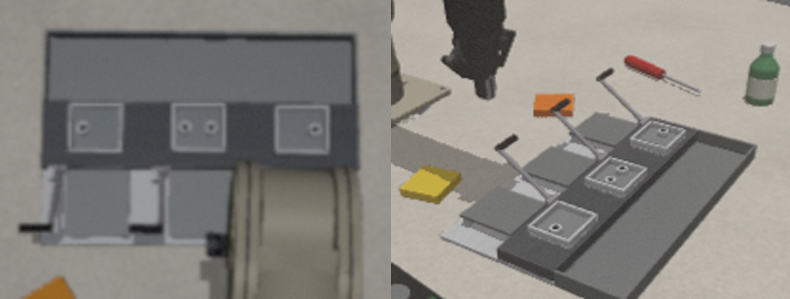

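The picture shows the left cover at (95,128) with one boss, the middle at (198,128) with two and the right at (302,130) with one. All leaves are flat.

```bash
python3 - <<'E'
from h import *
O=np.array([.504,-.024]);c,s=np.cos(.025),np.sin(.025);R=np.array([[c,-s],[s,c]])
o=manip.get_obs();t=R.T@(o["position"][:2]-O);print("tcp fix",t.round(4),o["position"][2])
for n,u,v0,v1 in(("L",95.5,104,151),("M",198,104,151),("R",302,106,154)):
    for v in(v0,v1):
        p=ray("top",235+u/2.3,130+v/2.3,.048);print(n,p.round(3),(R.T@(p[:2]-O)).round(4))
E
```

```text
tcp fix [-0.1139 -0.0617] 0.18277134814327417
L [0.582 0.115 0.048] [0.0818 0.1369]
L [0.52  0.112 0.048] [0.0198 0.1357]
M [ 0.587 -0.019  0.048] [0.0829 0.0034]
M [ 0.525 -0.02   0.048] [0.0207 0.0032]
R [ 0.589 -0.155  0.048] [ 0.0813 -0.1328]
R [ 0.525 -0.155  0.048] [ 0.0177 -0.132 ]
```

>>> jog_arm(deltas=[{"gripper":0,"offset":[-0.0228,-0.014,0],"rotation":[0,0,0]},{"gripper":0,"offset":[-0.0228,-0.014,0],"rotation":[0,0,0]},{"gripper":0,"offset":[-0.0228,-0.014,0],"rotation":[0,0,0]},{"gripper":0,"offset":[-0.0228,-0.014,0],"rotation":[0,0,0]},{"gripper":0,"offset":[-0.0228,-0.014,0],"rotation":[0,0,0]},{"gripper":0,"offset":[0,0,0.022],"rotation":[0,0,0]},{"gripper":0,"offset":[0,0,0.022],"rotation":[0,0,0]},{"gripper":0,"offset":[0,0,0.022],"rotation":[0,0,0]},{"gripper":0,"offset":[0,0,0.022],"rotation":[0,0,0]},{"gripper":0,"offset":[0,0,0.022],"rotation":[0,0,0]},{"gripper":0,"offset":[0,0,0.018],"rotation":[0,0,0]},{"gripper":0,"offset":[0,0,0],"rotation":[0,0,0]}])

```text
clock: 13.7
position: [0.5047, -0.1555, 0.0513]
ee_rot: [-0.012, 1.0, 0.0, -0.003]
ft_force: [-0.1, -0.7, -0.5]
grip_width: -0.003
grasp_force: 0.0
```

>>> jog_arm(deltas=[{"gripper":0,"offset":[0,0,0.003],"rotation":[0,0,0]},{"gripper":0,"offset":[-0.006,0,0],"rotation":[0,0,0]},{"gripper":0,"offset":[-0.007,0,0],"rotation":[0,0,0]},{"gripper":0,"offset":[-0.007,0,0],"rotation":[0,0,0]},{"gripper":0,"offset":[-0.007,0,0],"rotation":[0,0,0]},{"gripper":0,"offset":[-0.007,0,0],"rotation":[0,0,0]},{"gripper":0,"offset":[-0.007,0,0],"rotation":[0,0,0]},{"gripper":0,"offset":[-0.007,0,0],"rotation":[0,0,0]},{"gripper":0,"offset":[-0.007,0,0],"rotation":[0,0,0]},{"gripper":0,"offset":[-0.007,0,0],"rotation":[0,0,0]},{"gripper":0,"offset":[-0.007,0,0],"rotation":[0,0,0]},{"gripper":0,"offset":[-0.007,0,0],"rotation":[0,0,0]},{"gripper":0,"offset":[-0.007,0,0],"rotation":[0,0,0]},{"gripper":0,"offset":[-0.007,0,0],"rotation":[0,0,0]},{"gripper":0,"offset":[-0.007,0,0],"rotation":[0,0,0]},{"gripper":0,"offset":[0,0,0],"rotation":[0,0,0]},{"gripper":0,"offset":[0,0,0],"rotation":[0,0,0]}])

```text
clock: 15.4
position: [0.6042, -0.1534, 0.0512]
ee_rot: [-0.012, 1.0, -0.0, -0.0]
ft_force: [0.4, 0.2, 0.6]
grip_width: -0.001
grasp_force: 0.0
```

```bash
python3 -c 'from h import *;shot("pics/p0.png")'
```

```text
(no output)
```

View pics/p0.png

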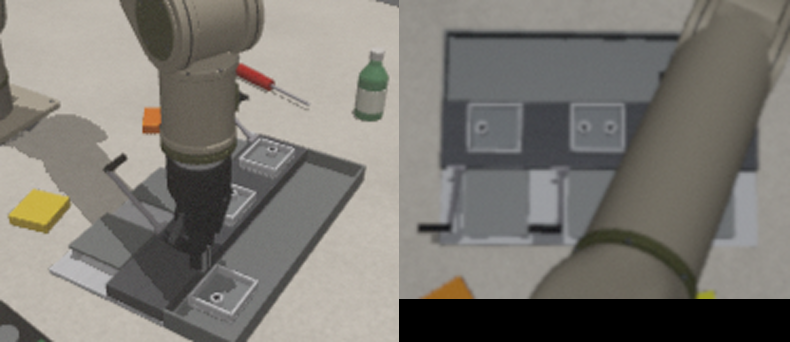

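The one-boss cover 0 now lies flat in the tray, at about (222,290) in the left-hand crop. Now cover 2.

>>> jog_arm(deltas=[{"gripper":0,"offset":[0,0,-0.033],"rotation":[0,0,0]},{"gripper":0,"offset":[0,0,-0.033],"rotation":[0,0,0]},{"gripper":0,"offset":[0,0,-0.033],"rotation":[0,0,0]},{"gripper":0,"offset":[0,0,-0.033],"rotation":[0,0,0]},{"gripper":0,"offset":[0.0123,0.0335,0],"rotation":[0,0,0]},{"gripper":0,"offset":[0.0123,0.0335,0],"rotation":[0,0,0]},{"gripper":0,"offset":[0.0123,0.0335,0],"rotation":[0,0,0]},{"gripper":0,"offset":[0.0123,0.0335,0],"rotation":[0,0,0]},{"gripper":0,"offset":[0.0123,0.0335,0],"rotation":[0,0,0]},{"gripper":0,"offset":[0.0123,0.0335,0],"rotation":[0,0,0]},{"gripper":0,"offset":[0.0123,0.0335,0],"rotation":[0,0,0]},{"gripper":0,"offset":[0.0123,0.0335,0],"rotation":[0,0,0]},{"gripper":0,"offset":[0,0,0],"rotation":[0,0,0]},{"gripper":0,"offset":[0,0,0.025],"rotation":[0,0,0]},{"gripper":0,"offset":[0,0,0.025],"rotation":[0,0,0]},{"gripper":0,"offset":[0,0,0.025],"rotation":[0,0,0]},{"gripper":0,"offset":[0,0,0.025],"rotation":[0,0,0]},{"gripper":0,"offset":[0,0,0],"rotation":[0,0,0]}])

```text
clock: 17.3
position: [0.4973, 0.1109, 0.0807]
ee_rot: [-0.012, 1.0, -0.001, -0.002]
ft_force: [-0.4, -0.0, 0.2]
grip_width: 0.0
grasp_force: 0.0
```

>>> jog_arm(deltas=[{"gripper":0,"offset":[0,0,0.016],"rotation":[0,0,0]},{"gripper":0,"offset":[0,0,0.016],"rotation":[0,0,0]},{"gripper":0,"offset":[-0.007,0,0],"rotation":[0,0,0]},{"gripper":0,"offset":[-0.007,0,0],"rotation":[0,0,0]},{"gripper":0,"offset":[-0.007,0,0],"rotation":[0,0,0]},{"gripper":0,"offset":[-0.007,0,0],"rotation":[0,0,0]},{"gripper":0,"offset":[-0.007,0,0],"rotation":[0,0,0]},{"gripper":0,"offset":[-0.007,0,0],"rotation":[0,0,0]},{"gripper":0,"offset":[-0.007,0,0],"rotation":[0,0,0]},{"gripper":0,"offset":[-0.007,0,0],"rotation":[0,0,0]},{"gripper":0,"offset":[-0.007,0,0],"rotation":[0,0,0]},{"gripper":0,"offset":[-0.007,0,0],"rotation":[0,0,0]},{"gripper":0,"offset":[-0.007,0,0],"rotation":[0,0,0]},{"gripper":0,"offset":[-0.007,0,0],"rotation":[0,0,0]},{"gripper":0,"offset":[-0.007,0,0],"rotation":[0,0,0]},{"gripper":0,"offset":[-0.008,0,0],"rotation":[0,0,0]},{"gripper":0,"offset":[0,0,0],"rotation":[0,0,0]},{"gripper":0,"offset":[0,0,0],"rotation":[0,0,0]}])

```text
clock: 19.1
position: [0.5983, 0.1145, 0.0512]
ee_rot: [-0.012, 1.0, -0.0, -0.0]
ft_force: [0.1, -0.9, 0.5]
grip_width: 0.001
grasp_force: 0.0
```

>>> jog_arm(deltas=[{"gripper":0,"offset":[0,0,-0.035],"rotation":[0,0,0]},{"gripper":0,"offset":[0,0,-0.035],"rotation":[0,0,0]},{"gripper":0,"offset":[0,0,-0.035],"rotation":[0,0,0]},{"gripper":0,"offset":[0,0,-0.035],"rotation":[0,0,0]},{"gripper":0,"offset":[0.03,0.01,-0.01],"rotation":[0,0,0]},{"gripper":0,"offset":[0.03,0.02,-0.01],"rotation":[0,0,0]},{"gripper":0,"offset":[0.03,0.02,0],"rotation":[0,0,0]},{"gripper":0,"offset":[0.03,0.02,0],"rotation":[0,0,0]},{"gripper":0,"offset":[0.03,0.02,0],"rotation":[0,0,0]},{"gripper":0,"offset":[0.03,0.02,0],"rotation":[0,0,0]},{"gripper":0,"offset":[0.02,0.02,0],"rotation":[0,0,0]},{"gripper":0,"offset":[0,0,0],"rotation":[0,0,0]},{"gripper":0,"offset":[0,0,0],"rotation":[0,0,0]}])

```text
clock: 20.4
position: [0.3949, 0.2397, 0.2115]
ee_rot: [-0.013, 1.0, 0.0, 0.0]
ft_force: [-0.1, -0.6, -0.6]
grip_width: 0.001
grasp_force: 0.0
```

```bash
python3 -c 'from h import *;shot("pics/end.png")'
```

```text
(no output)
```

View pics/end.png

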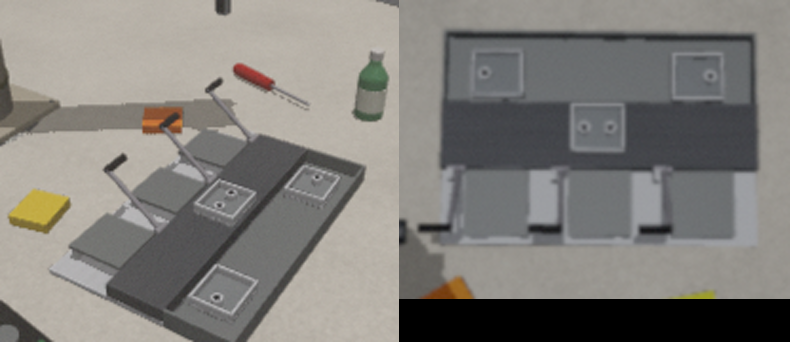

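Both one-boss covers lie flat in the tray, at (497,74) and (697,76). The two-boss cover stays hollow-up on the deck at (597,127), and the arm is clear.

```bash
python3 -c 'from workcell import workorder;print(workorder.hand_in())'
```

```text
the job is handed in; nothing more can be done
None
```

The job is handed in at about 20 s: all three covers were turned over, then both one-boss covers went into the reject tray, the complete one still lies hollow-up on the deck, and the bystanders were not touched.

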